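# Seat a bench pin under the anvil of its stand and clamp it

### The arm

A 7-joint arm with a two-finger parallel gripper is mounted at the origin on a cart in front of the work surface, level with it; the furniture and walls round the work are solid. World frame = base frame: x ahead of the robot, y to its left, z up, the work surface at z = 0. Lengths are in mm, angles in rad, forces in N, time in s.
With the tool pointing down it reaches from about 400 to 875 mm from the base axis. Payload 4.4 kg.
Tool frame: the origin (TCP) lies on the centre line of the jaws, within the pads' length; the fingertips stand 8 mm ahead of it and the grasp point (between the pads) lies 11 mm behind it; z points along the fingers, y is the line along which they close (so a half turn about z gives the same grasp; the last joint's range is limited). The gripper opens to 85 mm and grips with 20 to 120 N. Pads are 22 mm wide; open, the fingers measure 114 mm over their backs; the gripper's body (76 mm by 85 mm) begins 54 mm behind the grasp point. The pads swing forward as they close: fully open they stand 13 mm farther back than shut.
Start: joints at [-1.317, 0.628, 0.038, 1.517, -0.027, 0.996, -0.02], TCP at [204.321, 617.066, 239.313] pointing down, gripper open.
Joint ranges: [-3.06, 3.06], [-0.37, 2.12], [-1.25, 1.32], [0.18, 2.47], [-1.1, 4.24], [0.23, 1.98], [-2.94, 2.94]. Speed limits (rad/s): [2.57, 2.57, 3.14, 3.14, 3.14, 3.14, 3.14].

### API

Orientations are given as a 3x3 rotation matrix whose columns are the frame's x, y, z axes.
In Python, from plant import robot gives the robot as it stands.
- The arm moves only by the shell command python3 -m crank 'ROWS'. ROWS is one flat JSON list of numbers that holds 1 to 8 rows one after another, with no inner brackets; each row has 7 numbers: the opening from 0.0 (shut) to 1.0 (fully open), then dx, dy, dz in mm, then a rotation vector rx, ry, rz in rad; each row shifts and turns the commanded pose from where the row before left it, along the tool's axes as they then stand; what a row does not reach is not made up. A row lasts 1/12 s, in which the tool goes at most 41.7 mm and 0.125 rad, less where a joint would pass 70% of its speed; a pose out of reach is approached as far as the arm can. The fingers move at their own pace and stop on an object; the grip force is fixed at half the most. Time passes only in rows, so rows that do not move let the fingers close. It prints the time, the measured TCP pose, the force, the opening and the grip force at its end. Input that does not fit is refused with a message, and nothing moves.
- robot.get_state(): the state, without advancing time (a new reading comes with each control period).
- robot.grab_frame(name): name is "scene" or "top" or "wrist"; returns a dict with "frame" (400x640x3 uint8, blue, green, red), "range_z" (400x640 float32, mm along the optical axis (not along the pixel's ray), 0 where there is no reading), "fx", "fy", "cx", "cy" (pixels), "origin" and "rotation" of the camera in the world; the wrist camera has in their place "mount" (4x4, takes a point from camera to tool coordinates, whose origin is the TCP and whose axes are the flange's). Camera axes: x right, y down, z forward; pixel columns grow to the right and rows downward; lengths in mm; the calibration is good to about 2 mm. A picture is of the moment at which its call begins: read the wrist's pose just before it.
- robot.finish_job(): hands the job in; it is judged then, once.
The state is a dict: "time": time; "q": joint angles; "joint_velocities": joint speeds; "joint_torque": joint torques, N m; "position": TCP position; "ee_rot": TCP orientation; "ft_force": force on the tool from outside, world axes, zero at the start; "wrist_torque": the same for the moment, N m; "opening": opening from 0.0 (shut) to 1.0 (fully open); "gripper_force": force on a finger pad.
Only numpy, scipy, OpenCV 4.12 (cv2) and the standard library are available. Lean on these libraries where they do the work, as an engineer would, in place of code of your own. Each camera call takes 0.05 s, during which the arm holds its last target. There are 200 camera calls.

### The job

Fit the wooden bench pin to the small anvil stand: slide its plain square end in under the anvil plate and press it home against the stop with a firm push of some 10 to 20 N, without ramming it. Then let go of the pin and pull the black-knobbed clamp lever round, clockwise from above, until its cam nips the pin snugly, which takes 6 or 7 N at the knob; do not crush the wood. Leave the file, the brush, the little pot and the brass block alone.

Things in the scene. Friction and masses are not known exactly. Their poses are not given: they have to be found in the camera images.
- pin: Bench pin: flat piece of light wood, 130 long (x), 50 wide (y), 16 thick, 70 to 120 g. Origin: centre of its underside; x points to the plain square tail 65 mm away; the other end is a sloping nose with a V notch 33 mm deep. Good grip: across the 50 mm width, 12 mm to the nose side of the origin. Pressing the tail down on something tilts it in the fingers.
- pin_tail (a point): Middle of the lower edge of the pin's tail face (65 mm along x from the pin's origin).
- stand: Anvil stand of dark iron, heavy, immovable, 136 x 116 x 74 high. Origin: on the table under the middle of the pocket's mouth; x points into the pocket (away from the robot), y left, z up. Its deck (top z = 40; x -40 to 78, y -56 to 45) is the pocket's floor and sticks out 40 mm as a ledge before the mouth. The anvil plate lies above it on posts.
- pocket_mouth (a point): Middle of the pocket's mouth, on the deck (stand x 0, y 0, z 40); axes as the stand's. The pocket runs along +x, open at the front, 18 high under the anvil. Right side: two posts, inner faces at y = -26.2. Left side: a brass gib strip, set by screws, face anywhere from y = 25.4 to 30. The sides of the mouth are flared by 4 mm.
- back_stop: Depth stop: a steel block in the pocket, out of sight under the anvil, held firm by a screw. Origin: on the deck, middle of the face that the pin's tail must meet; axes as the stand's. It has been set somewhere from 46 to 54 mm behind the mouth; the knurled screw head showing behind the stand moves with it.
- clamp_lever: Steel clamp lever on the stand's right. Origin on its upright axis (stand x 29, y -37.8, z 40). Axes parallel to the stand's = fully open, arm pointing 50 deg right of +x; starts up to 0.35 rad closed. Closes clockwise from above, 2 rad at most, the knob coming towards the robot. Its round cam then presses the pin against the gib, gripping it from 0.85 to 1.7 rad on. Stays where left.
- lever_knob (a point): Middle of the black upright cylindrical knob (diameter 17, 34 high, 62 to 96 mm above the table) at the end of the lever arm (a bar 53 mm above the table), 65 mm from the pivot. Push it sideways with closed fingers or grip it from above.
- lever_pivot (a point): Point on the lever's axis at mid-knob height (79 mm above the table). Felt at the knob: 1 to 2 N turning freely or shifting a loose pin; once the pin is nipped against the gib it rises about 0.6 N per mm of knob travel, and each newton more puts some 5 N more on the pin. 5 to 8 N at the knob is a good clamp.
- file: Bystander: hand file with a red handle, 218 mm long, lying on the bench. Origin: centre of its underside.
- brush: Bystander: brass scratch brush with a wooden handle, 170 mm long. Origin: centre of its underside.
- pot: Bystander: small round lidded plastic pot, 44 mm across, 40 high. Origin: centre of its underside.
- doming: Bystander: brass cube with hollows in its faces, 40 mm. Origin: centre of its underside.
- anvil_top (a point): Centre of the bright anvil plate's upper face, 74 mm above the table. The plate is 80 x 82 x 16 (stand x 0 to 80, y -37 to 45, z 58 to 74) and overhangs the pocket; its front lower edge is eased by 3 mm.

How it is judged:
By the outcome, as a careful person would: the job done as asked, in the order asked, and still so for the second after the job is handed in, with the robot touching nothing.
It also fails if it takes over 67 s, if anything falls off the work surface, if the arm or the gripper's body presses on something with over 40 N, if the wrist force passes 120 N, or if a joint passes its speed limit or range.

## Working session

There is one attempt and no reset: what is moved stays moved. The work goes in short steps, Python scripts to look and compute and a shell command to move; the robot and the scene stay as the last step left them, time stands still between calls to the robot, and variables do not carry over. Pictures are saved under pics/ and viewed, at most 10 in all, crops included, and the job is handed in when it is done.

```bash
mkdir -p pics
cat > h.py <<'E'
import numpy as np, cv2
from plant import robot
def grab(n):
    s=robot.get_state(); f=robot.grab_frame(n)
    if n=="wrist":
        M=np.array(f["mount"]); R=np.array(s["ee_rot"]).reshape(3,3); p=np.array(s["position"])
        f["rotation"]=R@M[:3,:3]; f["origin"]=R@M[:3,3]+p
    f["rotation"]=np.array(f["rotation"]).reshape(3,3); f["origin"]=np.array(f["origin"])
    return f
def cloud(f):
    v,u=np.mgrid[:400,:640]; z=f["range_z"]
    P=np.stack([(u-f["cx"])/f["fx"]*z,(v-f["cy"])/f["fy"]*z,z],-1)
    W=P@f["rotation"].T+f["origin"]; W[z==0]=np.nan; return W
def ray(f,u,v,h):
    d=f["rotation"]@np.array([(u-f["cx"])/f["fx"],(v-f["cy"])/f["fy"],1.]); o=f["origin"]
    return o+d*(h-o[2])/d[2]
E
python3 - <<'E'
from h import *
import pickle
for n in("top","scene"):
    f=grab(n); pickle.dump(f,open(n+".pkl","wb")); cv2.imwrite(f"pics/{n}0.png",f["frame"]); print(n,f["fx"],f["origin"],f["rotation"].round(3).tolist())
s=robot.get_state(); print(s)
E
```

```text
top 453.496309123155 [ 315.96524488 -107.52572319 1227.79995724] [[-0.024, -0.988, 0.156], [-1.0, 0.026, 0.012], [-0.016, -0.155, -0.988]]
scene 509.6122600876814 [-186.18558381 -671.59491974  934.01349509] [[0.656, -0.525, 0.543], [-0.755, -0.447, 0.48], [-0.01, -0.724, -0.689]]
{'time': 0.1, 'q': array([-1.31678308,  0.62927352,  0.03842191,  1.5182893 , -0.02699918,
        0.99629398, -0.01998798]), 'joint_velocities': array([ 0.00259559, -0.0035774 ,  0.00202453, -0.00073225, -0.00045539,
        0.00111416, -0.00130103]), 'joint_torque': array([ 3.28145507e-03, -5.64538085e+01,  1.23048440e+00, -1.93973851e+01,
        1.12648160e-02,  5.49410135e-03,  1.02498106e-05]), 'position': array([204.13648912, 616.524469  , 238.46091227]), 'ee_rot': array([[-9.49303726e-01,  3.14359890e-01, -5.43053681e-04],
       [ 3.14360359e-01,  9.49302274e-01, -1.66043324e-03],
       [-6.45151677e-06, -1.74697001e-03, -9.99998474e-01]]), 'ft_force': array([-0.3203333 ,  0.83978347, -0.0055356 ]), 'wrist_torque': array([ 0.01676566, -0.01504319,  0.01936754]), 'gripper_force': 0.0, 'opening': 0.9996115124134883}
```

View pics/top0.png

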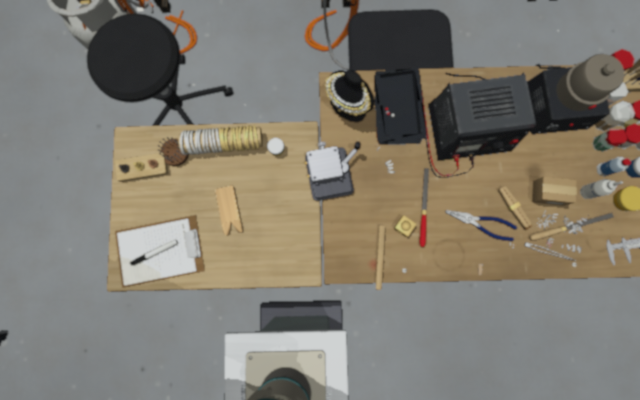

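View pics/scene0.png

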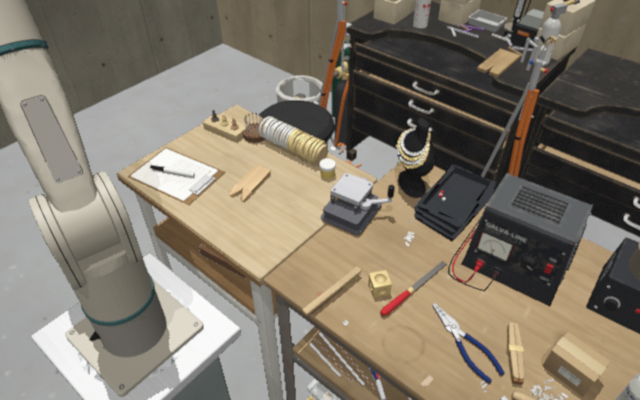

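The top view shows the pin at about (229,210), with its tail up at (229,187) and its notch down at (231,232). The stand is at (329,172) with the anvil plate at (325,163), and the knob is at (357,146). The scene view agrees: pin (250,183), anvil (352,190), knob (390,192).

Run:
```python
from h import *
import pickle
f=pickle.load(open("top.pkl","rb")); W=cloud(f)
for n,(u,v) in dict(pin=(229,205),tail=(229,187),nose=(224,230),anvil=(326,163),deck=(331,188),knob=(357,146),anvTL=(307,151),anvTR=(338,148),anvBL=(312,181),anvBR=(343,177)).items():
    print(n,W[v,u].round(0),ray(f,u,v,16 if n in("pin","tail","nose") else 74)[:2].round(0))
im=f["frame"]; b=W[...,2]; 
roi=np.zeros((400,640),bool); roi[180:240,210:250]=1
m=(roi&(b>9)).astype(np.uint8); c=max(cv2.findContours(m,0,2)[0],key=cv2.contourArea); print("pin rect",cv2.minAreaRect(c))
roi[:]=0; roi[140:205,300:350]=1
m=(roi&(b>66)).astype(np.uint8); c=max(cv2.findContours(m,0,2)[0],key=cv2.contourArea); print(cv2.minAreaRect(c),cv2.contourArea(c))
print([ray(f,*p,74)[:2].round(0).tolist() for p in cv2.boxPoints(cv2.minAreaRect(c))])
```

```text
pin [487. 144.  18.] [487. 145.]
tail [537. 145.  14.] [537. 145.]
nose [420. 159.  10.] [420. 158.]
anvil [ 583. -120.   72.] [ 583. -120.]
deck [ 522. -132.   39.] [ 516. -131.]
knob [ 621. -201.   94.] [ 626. -202.]
anvTL [635. -69.   1.] [616. -71.]
anvTR [ 639. -155.    9.] [ 622. -152.]
anvBL [540. -82.  54.] [536. -82.]
anvBR [ 551. -165.   40.] [ 544. -163.]
pin rect ((227.8845977783203, 208.42306518554688), (44.7144775390625, 18.8271484375), 78.69007110595703)
((324.2115478515625, 163.5576934814453), (30.594114303588867, 31.182462692260742), 78.69007110595703) 891.0
[[615.0, -68.0], [629.0, -149.0], [548.0, -162.0], [534.0, -82.0]]
```

```bash
python3 -m crank '[1,-29,-26,0,0,0,0,1,-29,-26,0,0,0,0,1,-29,-26,0,0,0,0,1,-29,-26,0,0,0,0,1,-29,-26,0,0,0,0,1,-29,-26,0,0,0,0,1,-29,-26,0,0,0,0,1,-29,-26,0,0,0,0]'
python3 -m crank '[1,-29,-26,0,0,0,0,1,-29,-26,0,0,0,0,1,-29,-26,0,0,0,0,1,-29,-26,0,0,0,0,1,-29,-26,0,0,0,0,1,0,0,0,0,0,-0.12,1,0,0,0,0,0,-0.12,1,0,0,0,0,0,-0.12]'
python3 -m crank '[1,0,0,0,0,0,-0.11,1,0,0,0,0,0,0,1,0,0,0,0,0,0]'
python3 - <<'E'
from h import *
import pickle
f=grab("wrist"); pickle.dump(f,open("w1.pkl","wb")); cv2.imwrite("pics/w1.png",f["frame"]); print(f["mount"],f["fx"],robot.get_state()["position"],robot.get_state()["ft_force"])
E
```

```text
time: 0.77
position: [359.6, 344.8, 239.1]
ee_rot: [[-0.949, 0.314, -0.0], [0.314, 0.949, -0.0], [0.0, -0.0, -1.0]]
ft_force: [0.2, -0.8, 0.6]
opening: 1.004
gripper_force: 0.0
time: 1.43
position: [456.1, 176.6, 239.0]
ee_rot: [[-0.999, -0.044, -0.001], [-0.044, 0.999, -0.0], [0.001, -0.0, -1.0]]
ft_force: [-1.1, 0.1, 0.2]
opening: 1.0
gripper_force: 0.0
time: 1.68
position: [455.8, 177.5, 239.1]
ee_rot: [[-0.989, -0.146, -0.001], [-0.146, 0.989, 0.0], [0.001, 0.0, -1.0]]
ft_force: [-0.5, 0.4, -0.2]
opening: 0.997
gripper_force: 0.0
[[-1.54591170e-04 -9.53415576e-01 -3.01659935e-01  7.70889794e+01]
 [ 9.99999609e-01  1.15149281e-04 -8.76404843e-04 -1.46619596e-01]
 [ 8.70313953e-04 -3.01659953e-01  9.53415185e-01 -1.35448603e+02]
 [ 0.00000000e+00  0.00000000e+00  0.00000000e+00  1.00000000e+00]] 359.77195777571467 [455.83120712 177.50600672 239.14091374] [-0.80125906  0.91695008 -0.30563137]
```

View pics/w1.png

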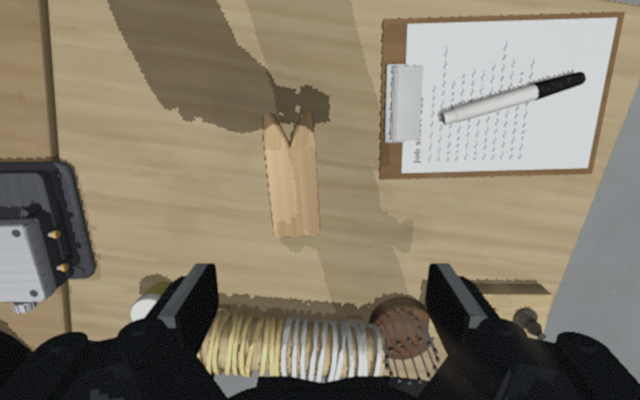

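The wrist view shows the pin clearly. Its tail edge runs (272,236)–(320,236), the nose tips are at (266,114) and (311,112), and the stand is at the left edge.

```bash
cat >> h.py <<'E'
def pinpose(f,zt,zlo,box,zhi=None):
    """long sides fit on depth-mask points of pin (top at zt)"""
    W=cloud(f); u0,v0,u1,v1=box; m=np.zeros((400,640),np.uint8)
    m[v0:v1,u0:u1]=((W[v0:v1,u0:u1,2]>zlo)&(W[v0:v1,u0:u1,2]<(zhi or zt+12)))
    c=max(cv2.findContours(m,0,1)[0],key=cv2.contourArea)[:,0]
    P=np.array([ray(f,u,v,zt)[:2] for u,v in c]); return cv2.minAreaRect(P.astype(np.float32)),P,m
E
python3 - <<'E'
from h import *
import pickle
f=pickle.load(open("w1.pkl","rb"))
W=cloud(f); print(W[205,295],W[300,100], W[205,240],W[270,25],W[190,40])
r,P,m=pinpose(f,16,8,(245,95,340,255)); print(r,cv2.boxPoints(r).round(1).tolist())
# color-based tail corners/sides
for v in (150,170,190,210,225):
    uu=np.where(m[v])[0]; print(v,[ray(f,u,v,16)[:2].round(1).tolist() for u in (uu[0]-.5,uu[-1]+.5)])
uu=np.where(m[:,295])[0]; print(uu[-1],ray(f,295,uu[-1]+.5,16))
E
```

```text
[503.20594175 155.52764563  16.6883865 ] [661.90383448 -60.96448349   0.92446408] [517.4086605   95.45896436   1.1041722 ] [583.60594675 -84.18250377  74.77857944] [515.57413187 -89.13500515  41.33675038]
((474.71405029296875, 148.47503662109375), (130.51678466796875, 50.26678466796875), 11.6786470413208) [[405.70001220703125, 159.89999389648438], [415.8999938964844, 110.69999694824219], [543.7000122070312, 137.10000610351562], [533.5, 186.3000030517578]]
150 [[450.1, 118.0], [442.8, 167.6]]
170 [[470.3, 122.1], [463.0, 171.5]]
190 [[491.2, 126.3], [483.9, 175.5]]
210 [[512.8, 130.6], [505.3, 180.8]]
225 [[529.4, 134.5], [522.0, 184.3]]
236 [539.13233575 159.96365425  16.        ]
```

```bash
python3 -m crank '[1,-2.5,-32,0,0,0,-0.057,1,0,0,38,0,0,0,1,0,0,38,0,0,0,1,0,0,38,0,0,0,1,0,0,38,0,0,0,1,0,0,38,0,0,0,1,0,0,0,0,0,0]'
python3 - <<'E'
from h import *
s=robot.get_state(); p=s["position"]; R=s["ee_rot"]; print(p,R.round(4).tolist()); print(R.T@(np.array([463,146.1,10])-p))
E
```

```text
time: 2.32
position: [458.1, 144.7, 42.2]
ee_rot: [[-0.979, -0.204, -0.014], [-0.204, 0.979, -0.006], [0.015, -0.003, -1.0]]
ft_force: [-0.6, -1.0, -0.6]
opening: 0.998
gripper_force: 0.0
[458.10428182 144.74159458  42.22325431] [[-0.9788, -0.2043, -0.0137], [-0.2043, 0.9789, -0.0056], [0.0145, -0.0026, -0.9999]]
[-5.5369577   0.41473286 32.14531904]
```

```bash
python3 -m crank '[1,0,0,0,0,0,0,1,0,0,0,0,0,0]'
python3 - <<'E'
from h import *
s=robot.get_state(); p=s["position"]; R=s["ee_rot"]; print(p,R.round(4).tolist()); print(R.T@(np.array([463,146.1,10])-p))
E
```

```text
time: 2.48
position: [464.2, 146.8, 50.8]
ee_rot: [[-0.979, -0.205, 0.002], [-0.205, 0.979, 0.0], [-0.002, -0.0, -1.0]]
ft_force: [0.5, -0.4, 1.1]
opening: 1.0
gripper_force: 0.0
[464.16461529 146.84175119  50.82045099] [[-0.9788, -0.205, 0.002], [-0.205, 0.9788, 0.0004], [-0.0021, -0.0, -1.0]]
[ 1.37651452 -0.48724651 40.81768662]
```

```bash
python3 -m crank '[1,0.5,-0.5,15,0,0,0,1,0,0,13,0,0,0,1,0,0,8,0,0,0,1,0,0,3,0,0,0,1,0,0,0,0,0,0,1,0,0,0,0,0,0]'
```

```text
time: 2.98
position: [465.1, 146.4, 13.3]
ee_rot: [[-0.979, -0.205, 0.004], [-0.205, 0.979, 0.002], [-0.005, 0.001, -1.0]]
ft_force: [-0.7, -0.6, 0.4]
opening: 1.002
gripper_force: 0.0
```

```bash
python3 -m crank '[1,1,0,2,0,0,0,1,0,0,0,0,0,0,0,0,0,0,0,0,0,0,0,0,0,0,0,0,0,0,0,0,0,0,0,0,0,0,0,0,0,0,0,0,0,0,0,0,0,0,0,0,0,0,0,0]'
```

```text
time: 3.65
position: [462.5, 145.8, 9.4]
ee_rot: [[-0.979, -0.206, 0.001], [-0.206, 0.979, -0.0], [-0.001, -0.0, -1.0]]
ft_force: [-1.3, -1.2, 8.4]
opening: 0.566
gripper_force: 61.6
```

```bash
python3 -m crank '[0,0,0,-1,0,0,0,0,0,0,0,0,0,0,0,0,0,0,0,0,0]'; python3 -m crank '[0,0,0,-2,0,0,0,0,0,0,0,0,0,0,0,0,0,0,0,0,0]'
```

```text
time: 3.9
position: [462.0, 145.7, 9.5]
ee_rot: [[-0.979, -0.206, -0.001], [-0.206, 0.979, -0.0], [0.001, -0.0, -1.0]]
ft_force: [-0.2, 0.2, -0.6]
opening: 0.567
gripper_force: 61.9
time: 4.15
position: [462.0, 145.7, 11.5]
ee_rot: [[-0.979, -0.206, -0.001], [-0.206, 0.979, -0.0], [0.001, -0.0, -1.0]]
ft_force: [0.2, -0.2, -1.3]
opening: 0.566
gripper_force: 61.9
```

```bash
python3 -m crank '[0,0,0,-35,0,0,0,0,0,0,-35,0,0,0,0,0,0,-35,0,0,0,0,0,0,-34,0,0,0,0,13.3,-34.8,0,0,0,0,0,13.3,-34.8,0,0,0,0,0,13.3,-34.8,0,0,0,0,0,13.3,-34.8,0,0,0,0]'
python3 -m crank '[0,13.3,-34.8,0,0,0,0,0,13.3,-34.8,0,0,0,0,0,13.3,-34.8,0,0,0,0,0,13.3,-34.8,0,0,0,0.037,0,0,0,0,0,0,0,0,0,0,0,0,0,0,0,0,0,0,0,0,0]'
python3 - <<'E'
from h import *
import pickle
f=grab("wrist"); pickle.dump(f,open("w2.pkl","wb")); cv2.imwrite("pics/w2.png",f["frame"]); print(robot.get_state()["ft_force"])
E
```

```text
time: 4.82
position: [438.1, -2.9, 150.8]
ee_rot: [[-0.978, -0.207, -0.0], [-0.207, 0.978, -0.0], [0.0, -0.0, -1.0]]
ft_force: [1.7, -2.5, -1.9]
opening: 0.566
gripper_force: 62.9
time: 5.4
position: [415.2, -148.4, 150.6]
ee_rot: [[-0.986, -0.169, -0.001], [-0.169, 0.986, 0.0], [0.001, 0.001, -1.0]]
ft_force: [0.2, 0.6, -0.5]
opening: 0.564
gripper_force: 62.9
[ 0.14034084  0.73609745 -1.69807011]
```

View pics/w2.png

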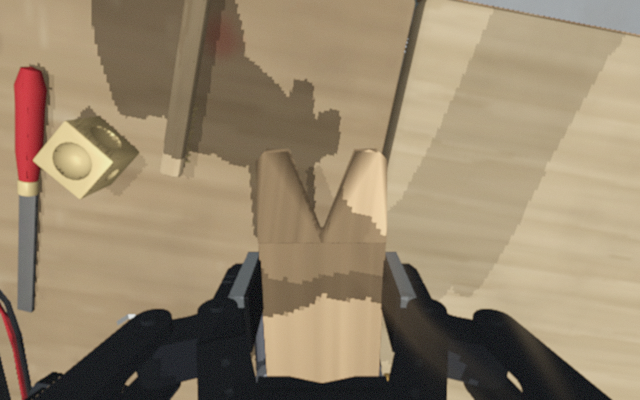

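The pin is held squarely: its nose tips are at (270,152) and (372,152), and its sides at u≈259 and 386. The stand is out of view, so I fly over it to measure it.

```bash
python3 - <<'E'
from h import *
import pickle
f=pickle.load(open("w2.pkl","rb")); s=robot.get_state(); R=s["ee_rot"]; p=s["position"]
W=cloud(f); z=f["range_z"]; print(W[260,320],W[350,320])
T=(W-p)@R
m=(np.abs(T[...,2]+6.5)<6); L=[];
for v in range(246,252,2):
    uu=[u for u in range(240,400) if m[v,u]]; a=[R.T@(ray(f,u,v,157.2)-p) for u in (uu[0]-.5,uu[-1]+.5)]
    print(v,uu[0],uu[-1],np.round(a,1).tolist())
for v in (152,160,170,180,200,220,240):
    uu=[u for u in range(240,400) if abs(z[v,u]-z[260,320])<25]; print(v,uu[0],uu[-1], W[v,uu[3]].round(1), [(T[v,u]).round(1).tolist() for u in (uu[0],uu[-1])])
E
python3 -m crank '[0,-10,-1.5,-30,0,0,0,0,-25,-1.5,-30,0,0,0,0,-37,-1.5,-22,0,0,0,0,-38,-1.5,-16,0,0,0,0,-38,-1.5,-16,0,0,0,0,-38,-1.5,-16,0,0,0,0,0,0,0,0,0,0,0,0,0,0,0,0,0]'
python3 -m crank '[0,0,0,0,0,0,0,0,0,0,0,0,0,0]'
python3 - <<'E'
from h import *
import pickle
f=grab("wrist"); pickle.dump(f,open("w3.pkl","wb")); cv2.imwrite("pics/w3.png",f["frame"])
E
```

```text
[ 404.95066514 -151.12366826  157.23253602] [ 446.21440338 -144.11397773  158.86323868]
246 258 384 [[17.1, -26.2, -6.6], [17.0, 23.6, -6.6]]
248 258 384 [[16.2, -26.3, -6.6], [16.1, 23.6, -6.6]]
250 258 384 [[15.3, -26.3, -6.6], [15.2, 23.7, -6.6]]
152 264 379 [ 367.2 -178.2  149. ] [[53.0, -22.9, 0.2], [51.4, 22.1, 8.6]]
160 257 386 [ 370.  -180.   152.5] [[49.9, -25.7, 0.2], [50.0, 23.4, -0.9]]
170 256 386 [ 374.  -180.   152.3] [[46.4, -26.0, -1.6], [46.3, 23.5, -1.4]]
180 256 386 [ 377.9 -179.5  152.3] [[43.0, -25.9, -3.4], [42.7, 23.5, -2.7]]
200 256 386 [ 385.1 -178.3  154.4] [[35.2, -26.2, -4.0], [35.0, 23.7, -3.7]]
220 257 385 [ 392.5 -176.7  156.3] [[27.6, -26.0, -5.6], [27.1, 23.6, -4.7]]
240 257 385 [ 400.3 -175.6  157.4] [[20.1, -26.1, -7.7], [20.0, 23.4, -7.7]]
time: 6.12
position: [601.3, -122.5, 280.1]
ee_rot: [[-0.985, -0.175, 0.002], [-0.175, 0.985, 0.001], [-0.002, 0.001, -1.0]]
ft_force: [-1.5, 0.0, -0.9]
opening: 0.567
gripper_force: 63.0
time: 6.28
position: [597.3, -125.3, 278.8]
ee_rot: [[-0.985, -0.171, -0.004], [-0.171, 0.985, -0.0], [0.004, 0.0, -1.0]]
ft_force: [0.2, -0.1, -2.3]
opening: 0.564
gripper_force: 63.0
```

View pics/w3.png

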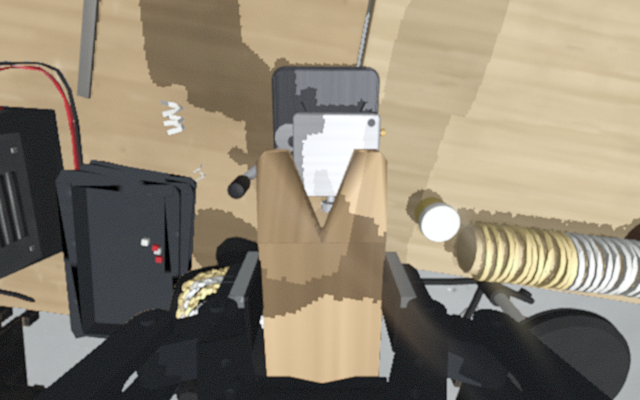

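The stand is visible: the deck's front edge is at v≈67 (u 273–378), the anvil's front edge is at v≈113 (u 295–381), and the knob is at (238,186).

Run:
```python
from h import *
import pickle
f=pickle.load(open("w3.pkl","rb")); W=cloud(f); Z=W[...,2]
print(Z[90,330],Z[135,310],Z[186,238])
def line(P): 
    vx,vy,x,y=cv2.fitLine(np.float32(P),cv2.DIST_HUBER,0,.01,.01).ravel(); return np.array([vx,vy]),np.array([x,y])
an=(Z>64)&(Z<82); dk=(Z>32)&(Z<48)
front=[];L=[];Rr=[];df=[];dl=[];dr=[]
for u in range(302,376,2):
    vv=np.where(an[85:145,u])[0]; 
    if len(vv): front.append(ray(f,u,85+vv[0]-.5,74)[:2])
for v in range(120,146,2):
    uu=np.where(an[v,285:395])[0]+285; L.append(ray(f,uu[0]-.5,v,74)[:2]); Rr.append(ray(f,uu[-1]+.5,v,74)[:2])
for u in range(285,370,2):
    vv=np.where(dk[50:110,u])[0]; df.append(ray(f,u,50+vv[0]-.5,40)[:2])
for v in range(80,104,2):
    uu=np.where(dk[v,260:395])[0]+260; dl.append(ray(f,uu[0]-.5,v,40)[:2]); dr.append(ray(f,uu[-1]+.5,v,40)[:2])
for n,P in dict(anvfront=front,anvR=L,anvL=Rr,deckfront=df,deckR=dl,deckL=dr).items():
    d,c=line(P); a=np.arctan2(d[1],d[0]); print(n,c.round(1),"ang",a.round(4), np.round(P[0],1),np.round(P[-1],1))
# knob
m=((Z>85)&(Z<105)).astype(np.uint8); m[:,:215]=0; m[:,262:]=0; m[:165]=0; m[215:]=0
print(m.sum()); v,u=np.nonzero(m); print(u.min(),u.max(),v.min(),v.max(),np.nanmean(W[m>0],0), ray(f,u.mean(),v.mean(),96))
```

```text
41.17804811651206 75.76424497157404 97.07916358098424
anvfront [ 543.7 -125.6] ang -1.4088 [ 548.4 -152.7] [537.9 -87.1]
anvR [ 569.2 -158.5] ang 0.1473 [ 556.7 -161.3] [ 578.6 -157.1]
anvL [552.9 -78.7] ang 0.1546 [542.6 -79.9] [564.7 -76.8]
deckfront [ 507.8 -149.2] ang -1.4146 [ 512.3 -177.1] [499.1 -95.7]
deckR [ 536.6 -183.3] ang 0.1632 [ 524.7 -185.8] [ 545.4 -182. ]
deckL [517.7 -84.5] ang 0.1578 [507.4 -86.4] [528.2 -82.8]
303
227 246 180 199 [ 625.46192893 -200.97697524   95.29579385] [ 625.23859416 -200.85474908   96.        ]
```

```bash
python3 -m crank '[0,36,2.85,0,0,0,0,0,36,2.85,0,0,0,0,0,36,2.85,0,0,0,0,0,36.5,2.85,0,0,0,0.013,0,0,0,35,0,0,0,0,0,0,35,0,0,0,0,0,0,35,0,0,0,0,0,0,35,0,0,0]'
python3 -m crank '[0,0,0,35,0,0,0,0,0,0,0,0,0,0,0,0,0,0,0,0,0,0,0,0,0,0,0,0]'
cat >> h.py <<'E'
E0,N0,A=517.3,-208.7,0.159
def st():
    s=robot.get_state(); R=s["ee_rot"]; p=s["position"]; e=np.array([np.cos(A),np.sin(A),0]); n=np.array([-e[1],e[0],0])
    F=s["ft_force"]; print("t",s["time"],"stand xyz",(p@e-E0).round(2),(p@n-N0).round(2),p[2].round(2),"yaw",np.arctan2(-R[0,1],R[1,1]).round(4),"tilt",R[:2,2].round(4),"F",(F@e).round(2),(F@n).round(2),F[2].round(2),"tau",s["wrist_torque"].round(2),"op",round(s["opening"],3))
E
python3 -c "from h import *;st()"
```

```text
time: 7.0
position: [453.5, -139.9, 139.3]
ee_rot: [[-0.988, -0.155, 0.001], [-0.155, 0.988, -0.001], [-0.0, -0.001, -1.0]]
ft_force: [-0.1, -0.7, -1.5]
opening: 0.566
gripper_force: 63.0
time: 7.33
position: [455.1, -139.5, 106.3]
ee_rot: [[-0.988, -0.157, 0.001], [-0.157, 0.988, -0.001], [-0.001, -0.001, -1.0]]
ft_force: [-0.5, -0.2, 0.0]
opening: 0.569
gripper_force: 62.9
t 7.3333 stand xyz -90.0 -1.07 106.31 yaw 0.1572 tilt [ 0.001  -0.0005] F -0.54 -0.12 0.0 tau [-0.06 -0.02  0.02] op 0.569
```

```bash
python3 -m crank '[0,2,1,20,0,0,-0.002,0,0,0,18,0,0,0,0,0,0,10,0,0,0,0,0,0,4,0,0,0,0,0,0,0,0,0,0,0,0,0,0,0,0,0]'
python3 -c "from h import *;st()"
```

```text
time: 7.83
position: [453.6, -139.1, 54.5]
ee_rot: [[-0.987, -0.158, 0.002], [-0.158, 0.987, -0.001], [-0.002, -0.001, -1.0]]
ft_force: [1.3, -0.3, -1.0]
opening: 0.566
gripper_force: 63.0
t 7.8333 stand xyz -91.4 -0.43 54.49 yaw 0.159 tilt [ 0.0024 -0.0009] F 1.23 -0.5 -1.01 tau [0.02 0.01 0.02] op 0.566
```

```bash
python3 -m crank '[0,0,0.4,3,0,0,0,0,0,0,1,0,0,0,0,0,0,0,0,0,0,0,0,0,0,0,0,0,0,0,0,0,0,0,0]'
python3 -c "from h import *;st()"
```

```text
time: 8.25
position: [452.8, -138.4, 49.2]
ee_rot: [[-0.987, -0.158, 0.0], [-0.158, 0.987, -0.0], [-0.0, -0.0, -1.0]]
ft_force: [-0.0, -0.9, 1.7]
opening: 0.568
gripper_force: 63.2
t 8.25 stand xyz -92.17 0.33 49.2 yaw 0.1591 tilt [ 0.0004 -0.0003] F -0.17 -0.88 1.66 tau [ 0.03 -0.13 -0.05] op 0.568
```

```bash
python3 -m crank '[0,0,-0.2,-0.9,0,0,0,0,-6,0,0,0,0,0,0,-6,0,0,0,0,0,0,-6,0,0,0,0,0,0,0,0,0,0,0,0,0,0,0,0,0,0,0]'
python3 -c "from h import *;st()"
```

```text
time: 8.75
position: [470.7, -135.4, 49.6]
ee_rot: [[-0.987, -0.159, -0.0], [-0.159, 0.987, 0.0], [0.0, 0.0, -1.0]]
ft_force: [0.1, -0.2, -0.8]
opening: 0.567
gripper_force: 63.0
t 8.75 stand xyz -74.01 0.44 49.64 yaw 0.1596 tilt [-0.0003  0.    ] F 0.04 -0.25 -0.8 tau [-0.    0.05 -0.06] op 0.567
```

Tail just past the mouth, with no contact forces. I carry on.

```bash
python3 -m crank '[0,-5,-0.2,-0.3,0,0,0,0,-5,0,0,0,0,0,0,-5,0,0,0,0,0,0,0,0,0,0,0,0]'
python3 -c "from h import *;st()"
python3 -m crank '[0,-5,0,0,0,0,0,0,-5,0,0,0,0,0,0,-5,0,0,0,0,0,0,0,0,0,0,0,0]'
python3 -c "from h import *;st()"
```

```text
time: 9.08
position: [486.8, -133.1, 50.2]
ee_rot: [[-0.987, -0.159, 0.002], [-0.159, 0.987, 0.0], [-0.002, -0.0, -1.0]]
ft_force: [0.7, -0.2, -1.6]
opening: 0.565
gripper_force: 63.0
t 9.0833 stand xyz -57.69 0.17 50.17 yaw 0.1597 tilt [0.0017 0.0002] F 0.63 -0.31 -1.58 tau [-0.04 -0.03  0.02] op 0.565
time: 9.42
position: [501.6, -130.7, 50.2]
ee_rot: [[-0.987, -0.159, 0.002], [-0.159, 0.987, 0.0], [-0.002, -0.0, -1.0]]
ft_force: [0.5, -0.1, -1.2]
opening: 0.569
gripper_force: 63.0
t 9.4167 stand xyz -42.76 0.21 50.18 yaw 0.1597 tilt [0.0016 0.0001] F 0.51 -0.22 -1.16 tau [-0.02 -0.04 -0.04] op 0.569
```

```bash
python3 -m crank '[0,-4,0,0,0,0,0,0,-4,0,0,0,0,0,0,0,0,0,0,0,0]'
python3 -c "from h import *;st()"
python3 -m crank '[0,-1,0,0,0,0,0,0,-1,0,0,0,0,0,0,0,0,0,0,0,0]'
python3 -c "from h import *;st()"
python3 -m crank '[0,-1,0,0,0,0,0,0,-1,0,0,0,0,0,0,0,0,0,0,0,0]'
python3 -c "from h import *;st()"
```

```text
time: 9.67
position: [508.9, -129.6, 50.1]
ee_rot: [[-0.987, -0.159, 0.001], [-0.159, 0.987, 0.0], [-0.001, -0.0, -1.0]]
ft_force: [1.0, 0.3, -0.9]
opening: 0.566
gripper_force: 63.0
t 9.6667 stand xyz -35.39 0.17 50.12 yaw 0.1595 tilt [0.0009 0.0001] F 1.06 0.16 -0.86 tau [ 0.04  0.   -0.02] op 0.566
time: 9.92
position: [509.8, -129.5, 50.1]
ee_rot: [[-0.987, -0.158, -0.0], [-0.158, 0.987, -0.0], [0.0, -0.0, -1.0]]
ft_force: [-0.2, 0.0, -1.9]
opening: 0.566
gripper_force: 63.0
t 9.9167 stand xyz -34.47 0.1 50.07 yaw 0.1592 tilt [-0.0004 -0.0001] F -0.21 0.06 -1.88 tau [ 0.02 -0.    0.02] op 0.566
time: 10.17
position: [511.9, -129.2, 50.1]
ee_rot: [[-0.987, -0.159, -0.0], [-0.159, 0.987, -0.0], [0.0, -0.0, -1.0]]
ft_force: [-0.1, -0.8, -0.5]
opening: 0.564
gripper_force: 63.0
t 10.1667 stand xyz -32.32 0.13 50.08 yaw 0.1593 tilt [-0.0002 -0.0001] F -0.24 -0.79 -0.45 tau [-0.05  0.01 -0.04] op 0.564
```

```bash
for i in 1; do python3 -m crank '[0,-1,0,0,0,0,0,0,-1,0,0,0,0,0,0,0,0,0,0,0,0]'; done
python3 -c "from h import *;st()"
python3 -m crank '[0,-1,0,0,0,0,0,0,0,0,0,0,0,0]'
python3 -c "from h import *;st()"
```

```text
time: 10.42
position: [514.0, -128.8, 50.1]
ee_rot: [[-0.987, -0.159, -0.0], [-0.159, 0.987, -0.0], [0.0, -0.0, -1.0]]
ft_force: [1.2, 0.9, -1.4]
opening: 0.572
gripper_force: 63.0
t 10.4167 stand xyz -30.23 0.1 50.08 yaw 0.1592 tilt [-0.0001 -0.0001] F 1.33 0.7 -1.38 tau [ 0.01  0.03 -0.03] op 0.572
time: 10.58
position: [514.8, -128.7, 50.1]
ee_rot: [[-0.987, -0.159, -0.0], [-0.159, 0.987, -0.0], [0.0, -0.0, -1.0]]
ft_force: [0.4, 0.5, -1.3]
opening: 0.568
gripper_force: 63.0
t 10.5833 stand xyz -29.32 0.11 50.07 yaw 0.1592 tilt [-0.0002 -0.0001] F 0.51 0.4 -1.33 tau [-0.03  0.04 -0.03] op 0.568
```

```bash
python3 -m crank '[0,-1,0,0,0,0,0,0,0,0,0,0,0,0]'
python3 -c "from h import *;st()"
```

```text
time: 10.75
position: [515.8, -128.6, 50.1]
ee_rot: [[-0.987, -0.159, -0.0], [-0.159, 0.987, -0.0], [0.0, -0.0, -1.0]]
ft_force: [-0.5, -0.1, -1.0]
opening: 0.566
gripper_force: 63.0
t 10.75 stand xyz -28.34 0.1 50.06 yaw 0.1592 tilt [-0.0003 -0.0001] F -0.5 -0.0 -0.96 tau [-0.    0.01 -0.06] op 0.566
```

```bash
python3 -m crank '[0,-1,0,0,0,0,0,0,0,0,0,0,0,0]'
python3 -c "from h import *;st()"
python3 -m crank '[0,-1,0,0,0,0,0,0,0,0,0,0,0,0]'
python3 -c "from h import *;st()"
```

```text
time: 10.92
position: [516.8, -128.4, 50.1]
ee_rot: [[-0.987, -0.159, -0.0], [-0.159, 0.987, -0.0], [0.0, -0.0, -1.0]]
ft_force: [-0.1, 0.2, -0.4]
opening: 0.567
gripper_force: 63.0
t 10.9167 stand xyz -27.32 0.13 50.05 yaw 0.1592 tilt [-0.0002 -0.0001] F -0.08 0.21 -0.44 tau [ 0.07  0.01 -0.  ] op 0.567
time: 11.08
position: [517.8, -128.2, 50.1]
ee_rot: [[-0.987, -0.159, -0.0], [-0.159, 0.987, -0.0], [0.0, -0.0, -1.0]]
ft_force: [-1.0, 0.2, -1.4]
opening: 0.569
gripper_force: 63.0
t 11.0833 stand xyz -26.34 0.12 50.06 yaw 0.1592 tilt [-0.0003 -0.0001] F -0.93 0.4 -1.41 tau [0.02 0.03 0.03] op 0.569
```

```bash
python3 -m crank '[0,-1,0,0,0,0,0,0,0,0,0,0,0,0]'
python3 -c "from h import *;st()"
```

```text
time: 11.25
position: [518.8, -128.0, 50.1]
ee_rot: [[-0.987, -0.159, -0.0], [-0.159, 0.987, -0.0], [0.0, -0.0, -1.0]]
ft_force: [0.7, 0.1, -0.6]
opening: 0.568
gripper_force: 63.0
t 11.25 stand xyz -25.32 0.12 50.06 yaw 0.1593 tilt [-0.0003 -0.0001] F 0.7 0.03 -0.59 tau [-0.04  0.   -0.07] op 0.568
```

```bash
python3 -m crank '[0,-1,0,0.4,0,0,0,0,0,0,0,0,0,0]'
python3 -c "from h import *;st()"
python3 -m crank '[0,-0.7,0,0,0,0,0,0,0,0,0,0,0,0]'
python3 -c "from h import *;st()"
```

```text
time: 11.42
position: [519.8, -127.9, 49.6]
ee_rot: [[-0.987, -0.159, -0.0], [-0.159, 0.987, -0.0], [0.0, -0.0, -1.0]]
ft_force: [0.1, 0.8, -0.7]
opening: 0.567
gripper_force: 63.0
t 11.4167 stand xyz -24.36 0.1 49.61 yaw 0.1593 tilt [-0.0003 -0.0001] F 0.23 0.76 -0.72 tau [ 0.06  0.05 -0.  ] op 0.567
time: 11.58
position: [520.0, -127.9, 49.6]
ee_rot: [[-0.987, -0.158, -0.001], [-0.158, 0.987, -0.0], [0.001, -0.0, -1.0]]
ft_force: [-0.1, 0.3, -1.5]
opening: 0.565
gripper_force: 63.0
t 11.5833 stand xyz -24.09 0.12 49.58 yaw 0.1591 tilt [-0.0011 -0.0002] F -0.02 0.26 -1.48 tau [-0.    0.13  0.01] op 0.565
```

```bash
python3 -m crank '[0,-0.7,0,0,0,0,0,0,0,0,0,0,0,0]'
python3 -c "from h import *;st()"
```

```text
time: 11.75
position: [520.0, -127.9, 49.5]
ee_rot: [[-0.987, -0.158, -0.002], [-0.158, 0.987, -0.0], [0.002, 0.0, -1.0]]
ft_force: [-1.9, -0.8, 0.2]
opening: 0.565
gripper_force: 63.1
t 11.75 stand xyz -24.09 0.12 49.48 yaw 0.1589 tilt [-0.0024 -0.0003] F -2.04 -0.52 0.19 tau [-0.04  0.39 -0.02] op 0.565
```

Contact with the stop (x stalled, force building).

```bash
python3 -m crank '[0,-1,0,0,0,0,0,0,0,0,0,0,0,0]'
python3 -c "from h import *;st()"
python3 -m crank '[0,-1,0,0,0,0,0,0,0,0,0,0,0,0]'
python3 -c "from h import *;st()"
```

```text
time: 11.92
position: [520.1, -127.8, 49.5]
ee_rot: [[-0.987, -0.158, -0.004], [-0.158, 0.987, -0.001], [0.004, 0.0, -1.0]]
ft_force: [-5.4, -0.1, 3.4]
opening: 0.568
gripper_force: 63.4
t 11.9167 stand xyz -24.04 0.15 49.47 yaw 0.1589 tilt [-0.0043 -0.0006] F -5.38 0.74 3.44 tau [-0.1   1.02 -0.02] op 0.568
time: 12.08
position: [520.1, -127.8, 49.5]
ee_rot: [[-0.987, -0.158, -0.006], [-0.158, 0.987, -0.001], [0.006, 0.0, -1.0]]
ft_force: [-7.1, -0.0, 4.3]
opening: 0.563
gripper_force: 63.6
t 12.0833 stand xyz -24.0 0.13 49.49 yaw 0.1587 tilt [-0.0061 -0.0009] F -7.05 1.09 4.29 tau [-0.12  1.31 -0.02] op 0.563
```

```bash
python3 -m crank '[0,-1.2,0,0,0,0,0,0,-1,0,0,0,0,0,0,0,0,0,0,0,0]'
python3 -c "from h import *;st()"
python3 -m crank '[0,-0.6,0,0,0,0,0,0,0,0,0,0,0,0]'
python3 -c "from h import *;st()"
```

```text
time: 12.33
position: [520.1, -127.9, 49.4]
ee_rot: [[-0.987, -0.158, -0.01], [-0.158, 0.987, -0.002], [0.01, 0.0, -1.0]]
ft_force: [-11.3, -1.1, 9.0]
opening: 0.566
gripper_force: 64.1
t 12.3333 stand xyz -24.02 0.11 49.44 yaw 0.1584 tilt [-0.0103 -0.0016] F -11.32 0.66 8.97 tau [-0.1   2.11  0.06] op 0.566
time: 12.5
position: [520.1, -127.9, 49.4]
ee_rot: [[-0.987, -0.158, -0.011], [-0.158, 0.987, -0.002], [0.011, 0.0, -1.0]]
ft_force: [-11.9, -1.1, 10.4]
opening: 0.566
gripper_force: 64.3
t 12.5 stand xyz -24.01 0.12 49.44 yaw 0.1584 tilt [-0.0113 -0.0017] F -11.89 0.79 10.37 tau [-0.2   2.31  0.02] op 0.566
```

```bash
python3 -m crank '[0,-1.2,0,0,0,0,0,0,0,0,0,0,0,0,0,0,0,0,0,0,0,0,0,0,0,0,0,0]'
python3 -c "from h import *;st()"
python3 -m crank '[0,2,0,0,0,0,0,0,2,0,0,0,0,0,0,1.4,0,0,0,0,0,0,0,0,0,0,0,0,0,0,0,0,0,0,0]'
python3 -c "from h import *;st()"
```

```text
time: 12.83
position: [520.1, -127.8, 49.4]
ee_rot: [[-0.987, -0.158, -0.013], [-0.158, 0.988, -0.002], [0.014, 0.0, -1.0]]
ft_force: [-14.3, -0.3, 13.2]
opening: 0.568
gripper_force: 64.5
t 12.8333 stand xyz -23.99 0.13 49.43 yaw 0.1583 tilt [-0.0135 -0.002 ] F -14.15 1.97 13.18 tau [-0.25  2.73  0.06] op 0.568
time: 13.25
position: [520.1, -127.8, 49.5]
ee_rot: [[-0.987, -0.158, -0.004], [-0.158, 0.987, -0.0], [0.004, 0.0, -1.0]]
ft_force: [-5.9, -0.1, 3.7]
opening: 0.567
gripper_force: 63.4
t 13.25 stand xyz -24.03 0.13 49.48 yaw 0.1588 tilt [-0.0035 -0.0005] F -5.82 0.87 3.73 tau [-0.1   1.15 -0.05] op 0.567
```

Pressed home at about 14 N. Now I ease off, release and rise.

```bash
python3 -m crank '[0,2,0,0,0,0,0,0,0.3,0,0,0,0,0,0,0,0,0,0,0,0,0,0,0,0,0,0,0]'
python3 -c "from h import *;st()"
python3 -m crank '[1,0,0,0,0,0,0,1,0,0,0,0,0,0,1,0,0,0,0,0,0,1,0,0,0,0,0,0,1,0,0,0,0,0,0,1,0,0,0,0,0,0]'
python3 -c "from h import *;st()"
```

```text
time: 13.58
position: [520.0, -127.9, 49.7]
ee_rot: [[-0.987, -0.159, 0.001], [-0.159, 0.987, -0.0], [-0.001, -0.0, -1.0]]
ft_force: [-0.1, -0.2, -1.2]
opening: 0.566
gripper_force: 63.0
t 13.5833 stand xyz -24.07 0.07 49.67 yaw 0.1593 tilt [ 0.0008 -0.    ] F -0.17 -0.14 -1.17 tau [-0.09  0.25 -0.05] op 0.566
time: 14.08
position: [519.4, -128.0, 49.7]
ee_rot: [[-0.987, -0.159, -0.0], [-0.159, 0.987, -0.0], [0.0, -0.0, -1.0]]
ft_force: [-0.3, 0.5, 0.7]
opening: 1.003
gripper_force: 0.0
t 14.0833 stand xyz -24.69 0.08 49.69 yaw 0.1592 tilt [-0.0002 -0.0002] F -0.25 0.58 0.73 tau [ 0.01 -0.01 -0.05] op 1.003
```

```bash
python3 -m crank '[1,0,0,-10,0,0,0,1,0,0,-35,0,0,0,1,0,0,-35,0,0,0,0,0,0,-35,0,0,0,0,0,0,-35,0,0,0,0,-28.6,-18.2,0,0,0,0,0,-28.6,-18.2,0,0,0,0,0,-28.6,-18.2,0,0,0,0]'
python3 -m crank '[0,-28.6,-18.2,0,0,0,0,0,0,0,0,0,0,-0.112,0,0,0,0,0,0,-0.112,0,0,0,0,0,0,-0.112,0,0,0,0,0,0,-0.112,0,0,0,0,0,0,-0.112,0,0,0,0,0,0,-0.11,0,0,0,0,0,0,0]'
python3 -m crank '[0,0,0,0,0,0,0,0,0,0,0,0,0,0]'
python3 - <<'E'
from h import *
import pickle
st(); print(robot.get_state()["q"].round(2))
f=grab("wrist"); pickle.dump(f,open("w4.pkl","wb")); cv2.imwrite("pics/w4.png",f["frame"])
E
```

```text
time: 14.75
position: [614.0, -169.1, 202.2]
ee_rot: [[-0.987, -0.159, 0.002], [-0.159, 0.987, -0.001], [-0.002, -0.002, -1.0]]
ft_force: [-0.5, -0.1, -0.7]
opening: 0.3
gripper_force: 0.0
time: 15.42
position: [643.6, -181.9, 200.1]
ee_rot: [[-0.674, -0.739, -0.0], [-0.739, 0.674, 0.0], [0.0, 0.0, -1.0]]
ft_force: [-0.0, -0.3, 0.6]
opening: 0.002
gripper_force: 0.0
time: 15.58
position: [643.7, -181.8, 200.0]
ee_rot: [[-0.678, -0.735, -0.0], [-0.735, 0.678, -0.0], [0.0, 0.0, -1.0]]
ft_force: [0.5, 1.1, -0.4]
opening: 0.004
gripper_force: 0.0
t 15.5833 stand xyz 89.5 -72.76 199.96 yaw 0.8263 tilt [-0.0004 -0.0003] F 0.68 1.05 -0.38 tau [ 0.    0.02 -0.  ] op 0.004
[ 0.53  0.74 -0.53  1.49  0.41  1.02  2.29]
```

View pics/w4.png

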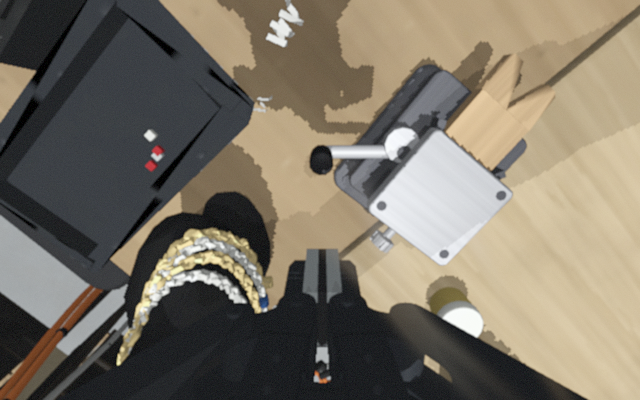

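The pin sits in the pocket at (500,110). The knob is at (321,160) with the arm running to the pivot at (400,145). The closed fingers are at (322,260), straight behind the knob, and the necklace bust is on the left at (215,250).

Run:
```python
from h import *
import pickle
f=pickle.load(open("w4.pkl","rb")); s=robot.get_state(); R=s["ee_rot"]; p=s["position"]; W=cloud(f); Z=W[...,2]
print("knob",W[160,321]); m=((Z>85)&(Z<105)).astype(np.uint8); m[:140]=0;m[180:]=0;m[:,:300]=0;m[:,345:]=0
v,u=np.nonzero(m); k=ray(f,u.mean(),v.mean(),96); print(u.min(),u.max(),v.min(),v.max(),k,"tool",R.T@(k-p))
# knob by top disc circle
c,r=cv2.minEnclosingCircle(np.stack([u,v],1).astype(np.float32)); print(c,r)
# pin nose, for check: stand coords raw
e=np.array([np.cos(A),np.sin(A),0]); n=np.array([-e[1],e[0],0])
k2=ray(f,*c,96); print("knob stand raw",k2@e-E0,k2@n+210)
# pivot disc
for u,v in((400,143),(180,240),(245,215),(130,340),(240,270)):
    print((u,v),W[v,u],(R.T@(W[v,u]-p)).round(0), (W[v,u]@e-E0).round(1),(W[v,u]@n+210).round(1))
T=(W-p)@R; q=(Z>60)&(T[...,1]<-30)&(T[...,1]>-140)&(T[...,0]>-120)&(T[...,0]<40); q[:,300:]=0
print(Z[q].max(),T[q].max(0),T[q].min(0)); 
for hh in (60,100,130,160): a=q&(Z>hh); print(hh,a.sum(), T[a][:,1].max() if a.any() else None, T[a][:,0].max() if a.any() else None)
```

```text
knob [ 624.83526253 -203.62115911   97.15215568]
309 332 149 175 [ 626.28949583 -202.56863258   96.        ] tool [ 27.06195281  -1.25668427 103.91518714]
(320.4460754394531, 162.06863403320312) 13.160780906677246
knob stand raw 68.94783447849466 -89.25798655545208
(400, 143) [ 576.25120918 -165.31469631   54.03588243] [ 34.  61. 146.] 25.5 -44.5
(180, 240) [ 715.78705535 -230.96709517  135.1034928 ] [-13. -86.  65.] 152.9 -131.4
(245, 215) [ 723.92443086 -201.82572733   18.00987035] [-40. -73. 182.] 165.5 -103.9
(130, 340) [ 756.22748619 -212.34895079  173.97541445] [ -54. -103.   26.] 195.8 -119.4
(240, 270) [ 708.99006003 -190.167584    125.92261972] [-38. -54.  74.] 152.6 -90.0
275.4589194998199 [ 39.99123321 -30.00066395 138.79454399] [ -91.79940652 -139.98802314  -75.55575894]
60 22313 -30.000663946233267 39.99123320753812
100 20273 -30.000663946233267 13.91861047341574
130 16853 -30.000663946233267 13.91861047341574
160 9437 -30.000663946233267 13.91861047341574
```

Run:
```python
from h import *
import pickle
s=robot.get_state(); R=s["ee_rot"]; p=s["position"]
for n in("w4","top","scene"):
    f=pickle.load(open(n+".pkl","rb")); W=cloud(f); T=(W-p)@R; Z=W[...,2]
    q=(np.hypot(T[...,0],T[...,1])<140)&(Z>76)&((T[...,2]>15)|(n!="w4"))&((T[...,0]<0))
    for a,b in((76,100),(100,140),(140,170),(170,300)):
        k=q&(Z>a)&(Z<=b); t=T[k]
        if len(t)>5: i=np.argsort(np.hypot(t[:,0],t[:,1]))[:400:80]; print(n,a,b,len(t),t[i].round(0)[:,:2].tolist(), "ymax",np.percentile(t[:,1],99).round(), "xmax",np.percentile(t[:,0],99).round())
```

```text
w4 76 100 537 [[-12.0, 37.0], [-48.0, -49.0], [-18.0, -71.0], [-65.0, -46.0], [-71.0, -43.0]] ymax 135.0 xmax -1.0
w4 100 140 6015 [[-27.0, -53.0], [-25.0, -58.0], [-27.0, -57.0], [-42.0, -48.0], [-38.0, -52.0]] ymax -42.0 xmax -6.0
w4 140 170 6265 [[-42.0, -58.0], [-42.0, -62.0], [-30.0, -71.0], [-48.0, -62.0], [-29.0, -73.0]] ymax -62.0 xmax -18.0
w4 170 300 848 [[-53.0, -84.0], [-53.0, -88.0], [-52.0, -91.0], [-52.0, -93.0], [-52.0, -95.0]] ymax -85.0 xmax -49.0
top 76 100 87 [[-14.0, 43.0], [-17.0, 120.0]] ymax 124.0 xmax -3.0
top 100 140 605 [[-30.0, -53.0], [-45.0, -53.0], [-50.0, -57.0], [-19.0, -79.0], [-78.0, -45.0]] ymax -42.0 xmax -6.0
top 140 170 557 [[-35.0, -63.0], [-35.0, -81.0], [-49.0, -80.0], [-50.0, -85.0], [-45.0, -95.0]] ymax -58.0 xmax -21.0
top 170 300 296 [[-54.0, -85.0], [-54.0, -92.0], [-57.0, -101.0], [-66.0, -107.0]] ymax -77.0 xmax -51.0
scene 76 100 148 [[-3.0, 49.0], [-14.0, -78.0]] ymax 106.0 xmax -6.0
scene 100 140 731 [[-23.0, -52.0], [-43.0, -49.0], [-56.0, -42.0], [-57.0, -47.0], [-69.0, -41.0]] ymax -39.0 xmax -4.0
scene 140 170 472 [[-37.0, -62.0], [-53.0, -68.0], [-21.0, -90.0], [-60.0, -77.0], [-52.0, -90.0]] ymax -57.0 xmax -18.0
scene 170 300 268 [[-52.0, -79.0], [-69.0, -76.0], [-53.0, -96.0], [-83.0, -91.0]] ymax -74.0 xmax -48.0
```

```bash
python3 -m crank '[0,3,0,10,0,0,0,0,0,0,20,0,0,0,0,0,0,25,0,0,0,0,0,0,25,0,0,0,0,0,0,20,0,0,0,0,0,0,14,0,0,0,0,0,0,8,0,0,0,0,0,0,0,0,0,0]'
python3 -c "from h import *;st()"
```

```text
time: 16.3
position: [640.5, -183.8, 75.6]
ee_rot: [[-0.676, -0.737, -0.004], [-0.737, 0.676, 0.0], [0.002, 0.003, -1.0]]
ft_force: [0.0, -1.1, -0.9]
opening: 0.001
gripper_force: 0.0
t 16.3 stand xyz 85.98 -74.21 75.55 yaw 0.8289 tilt [-0.0038  0.0004] F -0.17 -1.12 -0.91 tau [ 0.03  0.04 -0.  ] op 0.001
```

```bash
cat >> h.py <<'E'
def lv():
    s=robot.get_state(); R=s["ee_rot"]; p=s["position"]; e=np.array([np.cos(A),np.sin(A),0]); n=np.array([-e[1],e[0],0])
    k=p+19.5*R[:,0]; d=np.array([k@e-E0-29,k@n-N0+37.8]); th=np.arctan2(d[1],d[0]); xa=np.arctan2(R[:,0]@n,R[:,0]@e)
    F=s["ft_force"]@R; print("t",s["time"].round(2) if hasattr(s["time"],"round") else s["time"],"phi",(-np.deg2rad(50)-th)%6.283,"rad",np.hypot(*d).round(1),"yawerr",((xa-(th-np.pi/2)+3.14159)%6.28319-3.14159).round(3),"z",p[2].round(1),"Ftool",F.round(2),"tau",s["wrist_torque"].round(2))
E
python3 -m crank '[0,3,0,-1,0,0,0,0,0,0,0,0,0,0]'
python3 -c "from h import *;lv()"
python3 -m crank '[0,2,0,0,0,0,0,0,4.6,-1.2,0,0,0,0.07,0,0,0,0,0,0,0]'
python3 -c "from h import *;lv()"
```

```text
time: 16.47
position: [640.3, -186.9, 79.9]
ee_rot: [[-0.676, -0.737, 0.001], [-0.737, 0.676, -0.001], [-0.0, -0.002, -1.0]]
ft_force: [0.1, 0.4, -0.1]
opening: -0.001
gripper_force: 0.0
t 16.4667 phi 0.025447028339277256 rad 65.9 yawerr -0.003 z 79.9 Ftool [-0.37  0.16  0.07] tau [-0.08  0.02  0.03]
time: 16.72
position: [637.1, -192.4, 80.0]
ee_rot: [[-0.727, -0.686, 0.002], [-0.686, 0.727, -0.001], [-0.001, -0.002, -1.0]]
ft_force: [1.7, 0.4, 1.1]
opening: -0.001
gripper_force: 0.6
t 16.7167 phi 0.11945001573015834 rad 66.1 yawerr 0.019 z 80.0 Ftool [-1.47 -0.91 -1.05] tau [ 0.15 -0.2  -0.02]
```

```bash
python3 -m crank '[0,4.6,-1.2,1,0,0,0.07,0,4.6,-1.2,1,0,0,0.08,0,4.6,-1.2,0,0,0,0.07,0,4.6,-1.2,0,0,0,0.07,0,0,0,0,0,0,0]'
python3 -c "from h import *;lv()"
python3 -m crank '[0,4.6,-1.2,0,0,0,0.07,0,4.6,-1.2,0,0,0,0.07,0,4.6,-1.2,0,0,0,0.07,0,0,0,0,0,0,0]'
python3 -c "from h import *;lv()"
```

```text
time: 17.13
position: [624.8, -207.3, 77.7]
ee_rot: [[-0.892, -0.451, 0.001], [-0.451, 0.892, -0.001], [-0.0, -0.001, -1.0]]
ft_force: [0.7, -0.3, 0.5]
opening: -0.003
gripper_force: 0.1
t 17.1333 phi 0.40283319675897966 rad 65.9 yawerr 0.014 z 77.7 Ftool [-0.46 -0.57 -0.53] tau [ 0.02 -0.01  0.  ]
time: 17.47
position: [613.3, -215.8, 77.3]
ee_rot: [[-0.966, -0.257, 0.0], [-0.257, 0.966, -0.001], [-0.0, -0.001, -1.0]]
ft_force: [0.1, -0.1, -0.2]
opening: 0.0
gripper_force: 0.1
t 17.4667 phi 0.6115702431374505 rad 65.8 yawerr 0.014 z 77.3 Ftool [-0.09 -0.11  0.23] tau [-0.02 -0.07 -0.04]
```

```bash
python3 -m crank '[0,4.6,-1.2,0,0,0,0.07,0,4.6,-1.2,0,0,0,0.07,0,2,-0.5,0,0,0,0.03]'
python3 -c "from h import *;lv()"
python3 -m crank '[0,2,-0.5,0,0,0,0.03,0,2,-0.5,0,0,0,0.03]'
python3 -c "from h import *;lv()"
python3 -m crank '[0,2,-0.5,0,0,0,0.03,0,2,-0.5,0,0,0,0.03]'
python3 -c "from h import *;lv()"
```

```text
time: 17.72
position: [603.3, -220.5, 77.1]
ee_rot: [[-0.996, -0.09, 0.001], [-0.09, 0.996, -0.0], [-0.001, -0.0, -1.0]]
ft_force: [1.8, 0.4, 2.1]
opening: 0.001
gripper_force: 1.0
t 17.7167 phi 0.7735531554178127 rad 65.6 yawerr 0.007 z 77.1 Ftool [-1.84  0.23 -2.12] tau [ 0.04 -0.38 -0.01]
time: 17.88
position: [599.6, -221.8, 77.1]
ee_rot: [[-1.0, -0.03, 0.001], [-0.03, 1.0, -0.0], [-0.001, -0.0, -1.0]]
ft_force: [2.4, -0.2, 1.3]
opening: -0.001
gripper_force: 1.0
t 17.8833 phi 0.8320276048077736 rad 65.5 yawerr 0.005 z 77.1 Ftool [-2.43 -0.27 -1.32] tau [-0.01 -0.43 -0.03]
time: 18.05
position: [595.0, -223.0, 76.8]
ee_rot: [[-0.999, 0.032, 0.0], [0.032, 0.999, -0.0], [-0.0, -0.0, -1.0]]
ft_force: [1.7, -0.1, 1.2]
opening: 0.004
gripper_force: 1.0
t 18.05 phi 0.9010872951884511 rad 65.5 yawerr 0.012 z 76.8 Ftool [-1.68 -0.07 -1.22] tau [-0.06 -0.39  0.  ]
```

```bash
python3 -m crank '[0,2,-0.5,0,0,0,0.03,0,2,-0.5,0,0,0,0.03]'
python3 -c "from h import *;lv()"
python3 -m crank '[0,2,-0.5,0,0,0,0.03,0,2,-0.5,0,0,0,0.03]'
python3 -c "from h import *;lv()"
python3 -m crank '[0,2,-0.5,0,0,0,0.03,0,2,-0.5,0,0,0,0.03]'
python3 -c "from h import *;lv()"
```

```text
time: 18.22
position: [590.7, -223.8, 76.6]
ee_rot: [[-0.996, 0.093, -0.0], [0.093, 0.996, -0.0], [0.0, -0.0, -1.0]]
ft_force: [2.7, -0.8, 1.2]
opening: -0.0
gripper_force: 1.0
t 18.2167 phi 0.9664452359327992 rad 65.5 yawerr 0.016 z 76.6 Ftool [-2.78 -0.58 -1.19] tau [-0.09 -0.41 -0.01]
time: 18.38
position: [586.6, -224.5, 76.6]
ee_rot: [[-0.988, 0.153, -0.0], [0.153, 0.988, -0.0], [0.0, -0.0, -1.0]]
ft_force: [2.0, -1.7, 2.2]
opening: 0.002
gripper_force: 1.1
t 18.3833 phi 1.0273012568751878 rad 65.5 yawerr 0.016 z 76.6 Ftool [-2.24 -1.34 -2.17] tau [-0.11 -0.44  0.02]
time: 18.55
position: [582.4, -224.8, 76.6]
ee_rot: [[-0.977, 0.212, -0.001], [0.212, 0.977, -0.0], [0.0, -0.0, -1.0]]
ft_force: [1.2, -1.4, 1.5]
opening: -0.004
gripper_force: 1.1
t 18.55 phi 1.0892603414688442 rad 65.5 yawerr 0.018 z 76.6 Ftool [-1.48 -1.12 -1.52] tau [-0.21 -0.49 -0.01]
```

```bash
python3 -m crank '[0,2,-0.5,0,0,0,0.03,0,2,-0.5,0,0,0,0.03]'
python3 -c "from h import *;lv()"
python3 -m crank '[0,2,-0.5,0,0,0,0.03,0,2,-0.5,0,0,0,0.03]'
python3 -c "from h import *;lv()"
```

```text
time: 18.72
position: [578.3, -224.9, 76.6]
ee_rot: [[-0.963, 0.271, -0.001], [0.271, 0.963, -0.0], [0.0, -0.001, -1.0]]
ft_force: [1.6, -0.6, 0.8]
opening: 0.0
gripper_force: 1.1
t 18.7167 phi 1.1507586674212344 rad 65.5 yawerr 0.02 z 76.6 Ftool [-1.68 -0.18 -0.8 ] tau [-0.19 -0.4  -0.05]
time: 18.88
position: [574.1, -224.7, 76.6]
ee_rot: [[-0.945, 0.328, -0.001], [0.328, 0.945, -0.0], [0.0, -0.001, -1.0]]
ft_force: [1.5, -0.9, 1.9]
opening: 0.001
gripper_force: 1.1
t 18.8833 phi 1.2119408706888901 rad 65.5 yawerr 0.021 z 76.6 Ftool [-1.69 -0.38 -1.89] tau [-0.26 -0.35 -0.  ]
```

```bash
python3 -m crank '[0,2,-0.5,0,0,0,0.03,0,2,-0.5,0,0,0,0.03]'
python3 -c "from h import *;lv()"
```

```text
time: 19.05
position: [570.0, -224.2, 76.6]
ee_rot: [[-0.923, 0.384, -0.001], [0.384, 0.923, -0.0], [0.0, -0.001, -1.0]]
ft_force: [2.4, -1.8, 0.6]
opening: 0.002
gripper_force: 1.1
t 19.05 phi 1.2733987231119075 rad 65.4 yawerr 0.022 z 76.6 Ftool [-2.9  -0.76 -0.55] tau [-0.32 -0.27 -0.01]
```

```bash
python3 -m crank '[0,2,-0.5,0,0,0,0.03,0,1,-0.25,0,0,0,0.015,0,0,0,0,0,0,0]'
python3 -c "from h import *;lv()"
python3 -m crank '[0,2,-0.5,0,0,0,0.03,0,1,-0.25,0,0,0,0.015,0,0,0,0,0,0,0]'
python3 -c "from h import *;lv()"
```

```text
time: 19.3
position: [566.6, -223.5, 76.5]
ee_rot: [[-0.906, 0.423, -0.002], [0.423, 0.906, -0.0], [0.001, -0.001, -1.0]]
ft_force: [0.5, -0.6, 0.2]
opening: 0.0
gripper_force: 0.7
t 19.3 phi 1.3250365772760482 rad 65.4 yawerr 0.031 z 76.5 Ftool [-0.71 -0.3  -0.17] tau [-0.27 -0.2   0.  ]
time: 19.55
position: [563.7, -222.9, 76.5]
ee_rot: [[-0.886, 0.464, -0.001], [0.464, 0.886, -0.0], [0.001, -0.001, -1.0]]
ft_force: [1.4, -1.8, 0.7]
opening: -0.004
gripper_force: 0.7
t 19.55 phi 1.3687435208664898 rad 65.3 yawerr 0.03 z 76.5 Ftool [-2.06 -0.98 -0.69] tau [-0.35 -0.19  0.04]
```

```bash
python3 -m crank '[0,2,-0.5,0,0,0,0.03,0,1,-0.25,0,0,0,0.015,0,0,0,0,0,0,0]'
python3 -c "from h import *;lv()"
```

```text
time: 19.8
position: [560.9, -222.1, 76.5]
ee_rot: [[-0.864, 0.503, -0.001], [0.503, 0.864, -0.0], [0.001, -0.001, -1.0]]
ft_force: [0.9, -2.9, 0.7]
opening: -0.002
gripper_force: 0.9
t 19.8 phi 1.4129483930103222 rad 65.2 yawerr 0.029 z 76.5 Ftool [-2.22 -2.08 -0.68] tau [-0.33 -0.23  0.04]
```

```bash
python3 -m crank '[0,2,-0.5,0,0,0,0.03,0,1,-0.25,0,0,0,0.015,0,0,0,0,0,0,0]'
python3 -c "from h import *;lv()"
python3 -m crank '[0,2,-0.5,0,0,0,0.03,0,0,0,0,0,0,0]'
python3 -c "from h import *;lv()"
```

```text
time: 20.05
position: [558.1, -221.4, 76.6]
ee_rot: [[-0.841, 0.541, -0.001], [0.541, 0.841, -0.0], [0.0, -0.001, -1.0]]
ft_force: [1.6, -2.1, -1.2]
opening: 0.002
gripper_force: 1.4
t 20.05 phi 1.4553028546565772 rad 65.2 yawerr 0.026 z 76.6 Ftool [-2.45 -0.86  1.21] tau [-0.42 -0.46  0.06]
time: 20.22
position: [556.2, -220.7, 76.6]
ee_rot: [[-0.824, 0.567, -0.0], [0.567, 0.824, -0.0], [0.0, -0.0, -1.0]]
ft_force: [2.1, -1.4, -2.3]
opening: 0.003
gripper_force: 1.6
t 20.2167 phi 1.4850852851139744 rad 65.2 yawerr 0.025 z 76.6 Ftool [-2.55  0.    2.33] tau [-0.54 -0.52  0.06]
```

```bash
python3 -m crank '[0,2,-0.5,0,0,0,0.03,0,0,0,0,0,0,0]'
python3 -c "from h import *;lv()"
```

```text
time: 20.38
position: [554.4, -220.1, 76.6]
ee_rot: [[-0.806, 0.591, -0.0], [0.591, 0.806, -0.0], [-0.0, -0.0, -1.0]]
ft_force: [3.7, -2.9, -4.2]
opening: -0.004
gripper_force: 2.2
t 20.3833 phi 1.5126052739559088 rad 65.2 yawerr 0.023 z 76.6 Ftool [-4.75 -0.15  4.19] tau [-0.63 -0.74  0.01]
```

```bash
python3 -m crank '[0,1.3,-0.3,-0.3,0,0,0.02,0,0,0,0,0,0,0]'
python3 -c "from h import *;lv()"
python3 -m crank '[0,0,0,0,0,0,0]'
python3 -c "from h import *;lv()"
```

```text
time: 20.55
position: [553.5, -219.8, 77.0]
ee_rot: [[-0.795, 0.607, 0.0], [0.607, 0.795, -0.001], [-0.001, -0.0, -1.0]]
ft_force: [3.6, -2.7, -3.5]
opening: -0.0
gripper_force: 2.5
t 20.55 phi 1.5272436973278505 rad 65.1 yawerr 0.018 z 77.0 Ftool [-4.54  0.04  3.55] tau [-0.67 -0.79  0.03]
time: 20.63
position: [553.5, -219.7, 76.9]
ee_rot: [[-0.795, 0.606, 0.0], [0.606, 0.795, -0.001], [-0.001, -0.0, -1.0]]
ft_force: [3.7, -2.6, -3.7]
opening: -0.004
gripper_force: 2.5
t 20.6333 phi 1.5278906863629147 rad 65.1 yawerr 0.019 z 76.9 Ftool [-4.53  0.22  3.68] tau [-0.71 -0.8   0.02]
```

```bash
python3 -m crank '[0,1.5,-0.3,0,0,0,0.02,0,0,0,0,0,0,0,0,0,0,0,0,0,0]'
python3 -c "from h import *;lv()"
python3 -m crank '[0,1,-0.2,0,0,0,0.015,0,0,0,0,0,0,0,0,0,0,0,0,0,0]'
python3 -c "from h import *;lv()"
```

```text
time: 20.88
position: [552.3, -219.2, 77.0]
ee_rot: [[-0.783, 0.622, 0.001], [0.622, 0.783, -0.001], [-0.001, -0.0, -1.0]]
ft_force: [3.6, -3.9, -3.6]
opening: 0.0
gripper_force: 2.8
t 20.8833 phi 1.546470940860588 rad 65.1 yawerr 0.018 z 77.0 Ftool [-5.26 -0.78  3.57] tau [-0.76 -0.97 -0.03]
time: 21.13
position: [551.8, -219.1, 77.0]
ee_rot: [[-0.773, 0.634, 0.002], [0.634, 0.773, -0.001], [-0.002, -0.0, -1.0]]
ft_force: [4.9, -4.8, -5.1]
opening: -0.001
gripper_force: 3.2
t 21.1333 phi 1.5541833198877888 rad 65.0 yawerr 0.01 z 77.0 Ftool [-6.78 -0.61  5.14] tau [-0.9  -1.02  0.02]
```

```bash
for i in 1; do python3 -m crank '[0,0,0,0,0,0,0]'; python3 -c "from h import *;lv()";done; python3 -m crank '[0,0,0,0,0,0,0]'; python3 -c "from h import *;lv()"; python3 -m crank '[0,0,0,0,0,0,0]'; python3 -c "from h import *;lv()"
```

```text
time: 21.22
position: [551.8, -219.1, 77.0]
ee_rot: [[-0.773, 0.634, 0.002], [0.634, 0.773, -0.001], [-0.002, -0.0, -1.0]]
ft_force: [4.7, -4.1, -5.2]
opening: 0.004
gripper_force: 3.2
t 21.2167 phi 1.5541987008585223 rad 65.1 yawerr 0.01 z 77.0 Ftool [-6.25 -0.21  5.24] tau [-0.89 -1.04  0.02]
time: 21.3
position: [551.8, -219.1, 77.0]
ee_rot: [[-0.773, 0.634, 0.002], [0.634, 0.773, -0.001], [-0.002, -0.0, -1.0]]
ft_force: [5.2, -4.4, -4.9]
opening: -0.005
gripper_force: 3.2
t 21.3 phi 1.5543093405669923 rad 65.0 yawerr 0.011 z 77.0 Ftool [-6.8  -0.11  4.96] tau [-0.89 -1.06  0.  ]
time: 21.38
position: [551.8, -219.1, 77.0]
ee_rot: [[-0.773, 0.634, 0.002], [0.634, 0.773, -0.001], [-0.002, -0.0, -1.0]]
ft_force: [6.2, -4.2, -5.1]
opening: 0.002
gripper_force: 3.2
t 21.3833 phi 1.5541570373333817 rad 65.0 yawerr 0.01 z 77.0 Ftool [-7.42  0.67  5.09] tau [-0.87 -1.08  0.04]
```

Mean about 6.8 N at the knob: snug. I back off and check.

```bash
python3 -m crank '[0,-3,0,0,0,0,0,0,-6,0,0,0,0,0,0,-12,0,0,0,0,0,0,-10,0,-10,0,0,0,0,0,0,-30,0,0,0,0,0,0,-35,0,0,0,0,0,0,-35,0,0,0,0,0,0,-25,0,0,0]'
python3 -m crank '[0,0,0,0,0,0,0,0,0,0,0,0,0,0,0,0,0,0,0,0,0]'
python3 - <<'E'
from h import *
import pickle
st(); f=grab("wrist"); pickle.dump(f,open("w5.pkl","wb")); cv2.imwrite("pics/w5.png",f["frame"])
E
```

```text
time: 22.05
position: [574.9, -237.3, 214.6]
ee_rot: [[-0.774, 0.633, -0.0], [0.633, 0.774, 0.001], [0.001, 0.0, -1.0]]
ft_force: [0.8, -1.0, 0.1]
opening: 0.001
gripper_force: 0.0
time: 22.3
position: [573.8, -237.2, 211.2]
ee_rot: [[-0.774, 0.633, -0.003], [0.633, 0.774, 0.001], [0.003, -0.001, -1.0]]
ft_force: [-0.4, 0.4, -0.6]
opening: 0.001
gripper_force: 0.0
t 22.3 stand xyz 11.72 -116.36 211.2 yaw -0.6856 tilt [-0.0031  0.0012] F -0.35 0.42 -0.6 tau [0.03 0.03 0.  ] op 0.001
```

View pics/w5.png

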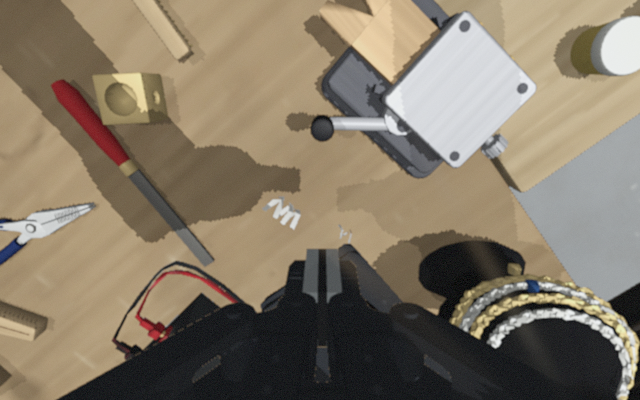

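The lever arm has swung round to the knob at (322,127). The pin is in the pocket with its notch apex at (372,12), and the bystanders are undisturbed. A quick check that the pin's depth hasn't changed:

Run:
```python
from h import *
import pickle
e=np.array([np.cos(A),np.sin(A),0]); n=np.array([-e[1],e[0],0])
for k in("w4","w5"):
    f=pickle.load(open(k+".pkl","rb")); W=cloud(f); x=W@e-E0; y=W@n+210; z=W[...,2]
    m=(z>46)&(z<62)&(x>-90)&(x<-5)&(abs(y)<30)
    for a,b in((-20,-16),(-12,-8),(-3,3),(8,12)): 
        q=m&(y>a)&(y<b); print(k,(a,b),"min x",np.percentile(x[q],1).round(1) if q.sum()>20 else None)
    q=m&(x>-35)&(x<-8)&(z>50); print("y range",np.percentile(y[q],[0.5,99.5]).round(1), "z",np.median(z[q]))
```

```text
w4 (-20, -16) min x -75.7
w4 (-12, -8) min x -71.5
w4 (-3, 3) min x -48.4
w4 (8, 12) min x -70.3
y range [-24.2  25.4] z 56.81443797405177
w5 (-20, -16) min x -75.8
w5 (-12, -8) min x -74.9
w5 (-3, 3) min x -52.9
w5 (8, 12) min x -52.6
y range [-21.9  27.8] z 56.87723309194632
```

Run:
```python
from h import *
import pickle
e=np.array([np.cos(A),np.sin(A),0]); n=np.array([-e[1],e[0],0])
for k,c in(("w4",0.6),("w5",2.95)):
    f=pickle.load(open(k+".pkl","rb")); W=cloud(f); x=W@e-E0; y=W@n+210-c; z=W[...,2]
    m=(z>44)&(z<62)&(x>-90)&(x<-5)
    for a,b in((-22,-19),(-19,-16),(-14,-10),(-10,-6),(-6,-3),(-2,2)): 
        q=m&(y>a)&(y<b); print(k,(a,b),np.percentile(x[q],1).round(1) if q.sum()>20 else None)
```

```text
w4 (-22, -19) -75.5
w4 (-19, -16) -75.5
w4 (-14, -10) -74.0
w4 (-10, -6) -65.7
w4 (-6, -3) -56.0
w4 (-2, 2) -45.5
w5 (-22, -19) -75.8
w5 (-19, -16) -75.9
w5 (-14, -10) -73.2
w5 (-10, -6) -64.5
w5 (-6, -3) -54.1
w5 (-2, 2) -46.9
```

The depth is unchanged within measurement noise and the pin is against the gib. I hand in.

```bash
python3 -c "
from plant import robot
print(robot.finish_job())"
```

```text
the job is handed in; nothing more can be done
None
```

The pin went home against the stop at about 14 N, was released, then clamped at about 6.8 N at the knob. The later check showed no change in its depth beyond measurement noise. The file, brush, pot and brass block were never touched, and the job was handed in at about 22 s.

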